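# Centre a fossil carrier by tapping its two ends, then bolt it

### The arm

A 6-joint arm with a two-finger parallel gripper is mounted at the origin on the work surface. World frame = base frame: x ahead of the robot, y to its left, z up, the work surface at z = 0. Lengths are in m, angles in rad, forces in N, time in s.
With the tool pointing down it reaches from about 0.35 to 0.85 m from the base axis. Payload 8.1 kg.
Tool frame: the origin (TCP) lies midway between the tips of the shut fingers; the grasp point (between the pads) lies 19 mm behind it (robot.tcp_to_grasp is the distance from the TCP to the grasp point, in m); x points along the fingers, y is the direction in which the jaws open and shut, and the axes are right-handed (so a half turn about x gives the same grasp; the last joint's range is limited). The gripper opens to 93 mm and grips with 3 to 60 N. Pads are 15 mm wide; open, the fingers measure 128 mm over their backs; the gripper's body (75 mm by 188 mm) begins 65 mm behind the grasp point.
Start: joints at [-1.209, 0.13, 1.488, -0, 1.523, -0.085], TCP at [0.259, -0.541, 0.219] pointing down, gripper open.
Joint ranges: [-2.96, 2.96], [-0.89, 2.26], [0.02, 2.5], [-1.34, 4.48], [0, 2.73], [-2.66, 2.66]. Speed limits (rad/s): [2.39, 2.39, 2.79, 3.14, 3.14, 3.14].

### API

Orientations are given as a rotation vector (axis times angle).
In Python, from plant import robot gives the robot as it stands.
- The arm moves only by the tool play_rows, never from a script. Its argument "plan" is a list of rows, each an object with "slide": the shift along the world's x, y, z as a fraction of full scale, a list of three; "roll": the turn about the world's z as a fraction of full scale; "fingers": the gripper command: -1 is shut, 1 is fully open, values between are in proportion. A call has 1 to 20 rows; each row shifts and turns the commanded pose from where the row before left it; what a row does not reach is not made up. Full scale, the value 1, is 30 mm for a shift and 8 degrees for a turn. A row lasts 1/8 s, in which the tool goes at most 62.5 mm and 10.7 degrees, less where a joint would pass 70% of its speed; a pose out of reach is approached as far as the arm can. A call with a number of a shift or a turn outside -1 to 1 is refused whole. A call with a gripper value outside its range is refused whole. The fingers move at their own pace and stop on an object; "squeeze" is the grip in N (left out, the last holds). Time passes only in rows, so rows that do not move let the fingers close. It gives the time, the measured TCP pose, the force and the opening at its end, in the units of the state.
- robot.read_state(): the state, without advancing time (a new reading comes with each control period).
- robot.read_camera(name): name is "scene" or "top" or "wrist"; returns the picture (384x512x3 uint8, red, green, blue); there is no depth.
- robot.get_calibration(name): a dict with "fx", "fy", "cx", "cy" (pixels), "distortion" ([k1, k2, p1, p2, k3] as OpenCV has them; the pictures are not rectified), "R" (3x3) and "t" (3): a world point X has camera coordinates R X + t; the wrist camera has in their place "T_tool_cam" (4x4, takes a point from camera to tool coordinates, whose origin is the TCP and whose axes are the tool frame's). Camera axes: x right, y down, z forward; pixel columns grow to the right and rows downward; lengths in m; the calibration is good to about 2 mm. A picture is of the moment at which its call begins: read the wrist's pose just before it. get_calibration takes no time and is no camera call.
- robot.close_job(): hands the job in, once; it reports no verdict.
Trained networks look in the newest picture that a camera, given by its name, has taken for a name from the list of things; names that differ only in an ending like _2 or _b are one class to them, and where a whole thing is asked for, a point or a joint stands for the part that bears it (a point fixed in the world has none). Each returns a list of dicts, best first, with "p" (0 to 1); they miss things now and then, are a little off and sometimes report something else, mostly with a low value. They report only what shows in the picture. A call takes as long as a camera call.
- robot.boxes_of(camera, target): "extent" ([centre column, centre row, width, height] in pixels, round what is visible of it).
- robot.regions_of(camera, target): "region" (384x512 bool, what is visible of it) and "extent" ([centre column, centre row, width, height] in pixels, round what is visible of it).
- robot.mark_of(camera, target): "point" ([column, row] in pixels: a listed point, or the origin of a listed thing).
The state is a dict: "t": time; "q": joint angles; "dq": joint speeds; "joint_torque": joint torques, N m; "tool_pos": TCP position; "orientation": TCP orientation; "force": force on the tool from outside, world axes, zero at the start; "wrist_torque": the same for the moment, N m; "opening": finger opening in m.
Only numpy, scipy, OpenCV 4.12 (cv2) and the standard library are available. Lean on these libraries where they do the work, as an engineer would, in place of code of your own. Each camera call takes 0.05 s, during which the arm holds its last target.

### The job

The fossil carrier lies loose in its jig and must be locked under the index bolt. Gently tap or push it from its right-hand end until you feel the sprung stop give by at least 2 mm, then from its left-hand end until you feel the stop give the other way by as much, tap it back to the middle of that free play, and press the red bolt fully home into the hole. Never use more than 20 N on the carrier or the bolt, keep the carrier flat in its guides, and leave the other things on the bench where they are.

Things in the scene. Friction and masses are not known exactly. Their poses are not given: they have to be found in the camera images.
- jig: Fixed dark wood base board, 210 (x) by 380 mm (y), 12 mm thick, on the bench. x points away from the robot (turned up to 0.3 rad), y to the left along the guides. Origin: at bench height, midway between the guides and their ends; board from x = -100 to +110 mm. Guide battens along y, 12 mm high above the board, 16 mm wide, inner faces at x = -76 and +76 mm; the rear (+x) one has a gap in its middle.
- post_area (a point): Point fixed to the jig at x = 40, y = 0, 59 mm above the bench. In the rear gap stands a grey index post, square to the jig, its true place NOT measured: anywhere up to 12 mm right or left of this point along the jig's y. Its 30 mm wide arm, top at this height, reaches over the carrier and holds the upright bolt. Bolt axis and stop tongue at rest share one jig y: the centre to be found by feel.
- carrier: Loose light wood board with a grey fossil on it; 150 (x) by 220 mm (y), 18 mm thick, 0.6 kg in all (varies 20 %). Slides along the jig's y between the guides (1 mm play each side), needing about 2 to 6 N. Origin: centre of its underside, 12 mm above the bench; axes parallel to the jig's. The fossil is at x = -70 to +10 mm, up to 46 mm above the underside.
- right_end (a point): Point on the carrier's right-hand (-y) end face, at carrier x = 0, y = -110 mm, 25 mm above the bench: a good place to push towards +y. The face is upright and flat, 80 mm wide in x, from 12 to 44 mm above the bench; the jig board runs on under it at 12 mm.
- left_end (a point): The same on the left-hand (+y) end face, at carrier x = 0, y = +110 mm, 25 mm above the bench: push here towards -y.
- hole (a point): Centre of the mouth of the brass-edged hole through the carrier, on its upper face (30 mm above the bench), at carrier x = +40, y = 0 mm; 16 mm long in x, 13.2 mm wide in y. It must lie under the 10 mm bolt to within about 2 mm in y.
- notch (a point): Middle of the notch in the carrier's rear (+x) edge, at carrier x = +65, y = 0 mm: 52 mm wide in y, 20 mm deep in x. The post's black stop tongue, 12 mm wide, sits in it, so from the centre the carrier slides 20 mm either way before it meets the tongue.
- tongue (a joint): Sideways yield of the rubber stop tongue in m: 0 at rest, positive when the carrier pushes it to the jig's left (+y), negative to the right. Its springs give 2.5 N per mm either way; end stops at 6 mm.
- bolt (a joint): Depth of the red bolt in m: 0 up (at the start), 0.020 fully home in the hole. At 0.005 its tip (7 mm, bevelled to the 10 mm shank in 3 mm) reaches the carrier's top, and stops there if the hole is not below. It moves stiffly (3 N) and stays where left. Head: disc 32 mm across at jig x = +40 mm, its top 88 mm above the bench when up, 68 mm when home.
- gouge: Bystander: wood-handled gouge, 220 mm long, 28 mm high, lying; origin at its underside. Leave alone.
- brush: Bystander: small brush, lying; origin at its underside. Leave alone.
- glue_jar: Bystander: amber jar, 52 mm across, 70 mm high; origin at its underside. Leave alone.
- nodule: Bystander: loose grey stone nodule, about 80 mm across, 32 mm high; origin at its underside. Leave alone.
- engraver: Bystander: grey hand engraver with a yellow switch, 190 mm long, 46 mm high, lying; origin at its underside. Leave alone.
- wood_block: Bystander: wood offcut 70 x 45 x 30 mm; origin at its underside. Leave alone.
- chip_bowl: Bystander: white bowl, 90 mm across, 35 mm high; origin at its underside. Leave alone.

How it is judged:
By the outcome, as a careful person would: the job done as asked, in the order asked, and still so for the second after the job is handed in, with the robot touching nothing.
It also fails if it takes over 67 s, if anything falls off the work surface, if the arm or the gripper's body presses on something with over 40 N, if the wrist force passes 120 N, or if a joint passes its speed limit or range.

## Working session

There is one attempt and no reset: what is moved stays moved. The work goes in short steps, Python scripts to look and compute and a tool call to move; the robot and the scene stay as the last step left them, time stands still between calls to the robot, and variables do not carry over. Pictures are saved under pics/ and viewed, and the job is handed in when it is done.

Besides the shell and the picture viewer there is one more tool, called by a JSON object that holds its "fn" and its "kwargs". play_rows: Moves the arm, as the interface text tells. Its arguments: {"type":"object","properties":{"plan":{"type":"array","items":{"type":"object","properties":{"slide":{"type":"array","items":{"type":"number","minimum":-1,"maximum":1}},"roll":{"type":"number","minimum":-1,"maximum":1},"fingers":{"type":"number"}}}},"squeeze":{"type":"number"}},"required":["plan"]}

```bash
ls; mkdir -p pics
python3 - <<'E'
from plant import robot
import cv2,numpy as np
s=robot.read_state();print({k:np.round(v,3) for k,v in s.items()})
for c in ["scene","top"]:
    im=robot.read_camera(c);cv2.imwrite(f"pics/{c}0.png",im[:,:,::-1])
    k=robot.get_calibration(c);print(c,{a:np.round(b,4).tolist() for a,b in k.items()})
    for t in ["right_end","left_end","hole","notch","carrier","bolt","jig","post_area"]:
        try:
            print(t,[(np.round(m["point"],1).tolist(),round(m["p"],2)) for m in robot.mark_of(c,t)][:2])
        except Exception as e: print(t,e)
E
```

```text
pics
{'t': np.float64(0.0), 'q': array([-1.209,  0.131,  1.489,  0.   ,  1.523, -0.085]), 'dq': array([ 0.   ,  0.   , -0.   ,  0.001, -0.   ,  0.002]), 'joint_torque': array([-0.0000e+00, -5.5986e+01, -4.9176e+01,  7.7000e-02,  3.6000e-02,
       -0.0000e+00]), 'tool_pos': array([ 0.259, -0.541,  0.218]), 'orientation': array([ 1.974,  0.45 , -1.975]), 'force': array([-0.732,  0.08 ,  0.166]), 'wrist_torque': array([-0.002,  0.013, -0.011]), 'opening': np.float64(0.093)}
scene {'fx': 453.8564, 'fy': 453.8564, 'cx': 257.8893, 'cy': 193.8674, 'distortion': [-0.0167, 0.0, 0.0, 0.0, 0.0], 'R': [[-0.2406, 0.9705, -0.0145], [0.7436, 0.1747, -0.6454], [-0.6238, -0.1661, -0.7637]], 't': [0.1148, -0.3663, 1.6782]}
right_end [([240.5, 206.9], 0.75), ([383.0, 217.4], 0.33)]
left_end [([313.8, 212.4], 0.59)]
hole [([273.6, 218.1], 0.55)]
notch []
carrier [([280.7, 208.6], 0.86), ([238.7, 205.1], 0.67)]
bolt it knows: brush, carrier, chip_bowl, engraver, glue_jar, gouge, hole, jig, left_end, nodule, notch, post_area, right_end, wood_block
jig [([313.6, 263.7], 0.2)]
post_area [([193.3, 181.8], 0.6)]
top {'fx': 434.2195, 'fy': 434.2195, 'cx': 255.0917, 'cy': 181.5312, 'distortion': [-0.0015, 0.0, 0.0, 0.0, 0.0], 'R': [[-0.0028, -0.9997, -0.0225], [-0.993, 0.0055, -0.1184], [0.1185, 0.022, -0.9927]], 't': [0.0502, 0.5791, 1.0833]}
right_end [([288.5, 190.3], 0.61), ([142.2, 155.3], 0.52)]
left_end [([201.3, 196.5], 0.7), ([349.9, 158.1], 0.61)]
hole [([247.4, 195.0], 0.61), ([244.5, 179.9], 0.58)]
notch [([240.5, 172.7], 0.97)]
carrier [([245.7, 194.7], 0.72), ([198.0, 144.0], 0.26)]
bolt it knows: brush, carrier, chip_bowl, engraver, glue_jar, gouge, hole, jig, left_end, nodule, notch, post_area, right_end, wood_block
jig []
post_area [([246.3, 177.8], 0.77), ([197.3, 145.0], 0.42)]
```

View pics/scene0.png

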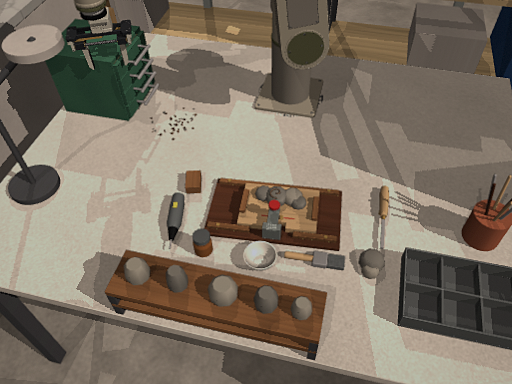

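```bash
python3 -c "
import cv2
a=cv2.imread('pics/top0.png');cv2.imwrite('pics/top0c.png',cv2.resize(a[100:290,120:385],None,fx=3,fy=3,interpolation=2))"
```

```text
(no output)
```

View pics/top0.png

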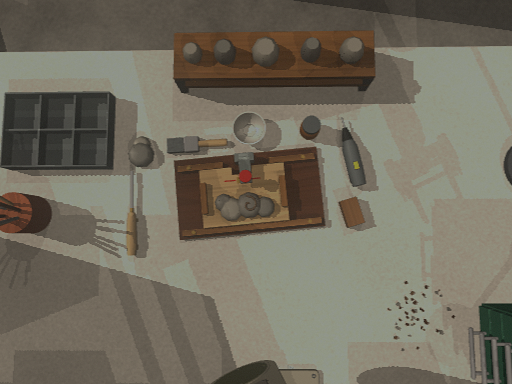

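View pics/top0c.png

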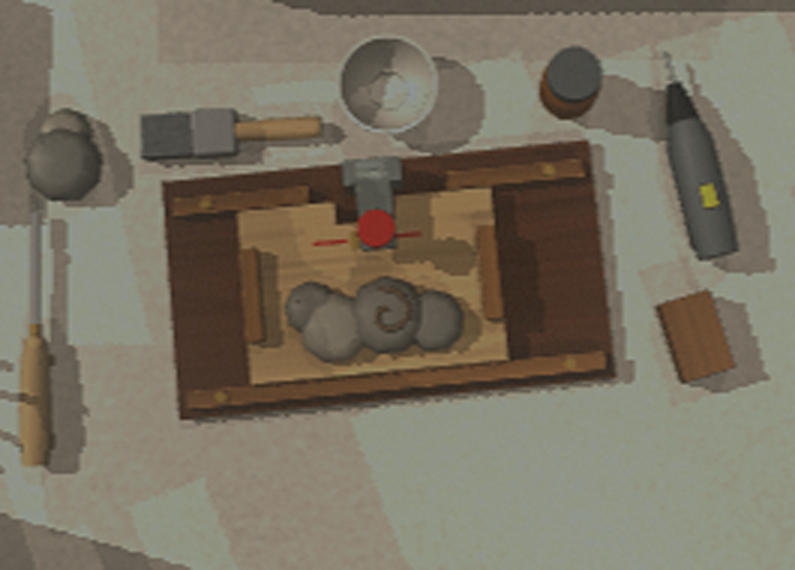

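```bash
cat > h.py <<'E'
from plant import robot
import numpy as np,cv2
from scipy.spatial.transform import Rotation as Ro
def ray(c,px,z):
    k=robot.get_calibration(c);K=np.array([[k['fx'],0,k['cx']],[0,k['fy'],k['cy']],[0,0,1]])
    u=cv2.undistortPoints(np.array(px,float).reshape(-1,1,2),K,np.array(k['distortion'])).reshape(-1,2)
    R=np.array(k['R']);t=np.array(k['t']);C=-R.T@t
    d=np.c_[u,np.ones(len(u))]@R
    return C+d*((z-C[2])/d[:,2])[:,None]
def proj(c,X):
    k=robot.get_calibration(c);K=np.array([[k['fx'],0,k['cx']],[0,k['fy'],k['cy']],[0,0,1]])
    return cv2.projectPoints(np.array(X,float).reshape(-1,3),cv2.Rodrigues(np.array(k['R']))[0],np.array(k['t']),K,np.array(k['distortion']))[0].reshape(-1,2)
def st():
    s=robot.read_state();return s
E
python3 - <<'E'
from h import *
f=lambda P:[(x/3+120-.33,y/3+100-.33) for x,y in P]
# jig corners: (+x,+y),(+x,-y),(-x,-y),(-x,+y)
def fit(P,z,M):
    W=ray('top',f(P),z)[:,:2];M=np.array(M)
    a=M-M.mean(0);b=W-W.mean(0);th=np.arctan2((a[:,0]*b[:,1]-a[:,1]*b[:,0]).sum(),(a*b).sum())
    R=np.array([[np.cos(th),-np.sin(th)],[np.sin(th),np.cos(th)]])
    t=W.mean(0)-R@M.mean(0)
    print(th,t,'res',(W-(M@R.T+t)).round(4).tolist());return th,t
fit([(163,183),(589,142),(615,378),(182,420)],.012,[(.11,.19),(.11,-.19),(-.1,-.19),(-.1,.19)])
fit([(238,211),(493,188),(508,358),(250,383)],.03,[(.075,.11),(.075,-.11),(-.075,-.11),(-.075,.11)])
print('bolt',ray('top',f([(376,228)]),.088))
print(Ro.from_rotvec(st()['orientation']).as_matrix().round(3))
E
```

```text
0.09214178561430315 [0.54727567 0.06500316] res [[-0.0004, -0.0008], [-0.0012, 0.0009], [0.0008, 0.0019], [0.0008, -0.002]]
0.08561840166318115 [0.54645747 0.07742488] res [[-0.0009, 0.0004], [-0.001, -0.0016], [0.0018, 0.0001], [0.0001, 0.0011]]
bolt [[0.58757035 0.07137793 0.088     ]]
[[-0.     0.432 -0.902]
 [-0.    -0.902 -0.432]
 [-1.     0.     0.   ]]
```

{"fn": "play_rows", "kwargs": {"plan": [{"slide": [0.5, 0.77, -0.1], "roll": -0.1275, "fingers": -1}, {"slide": [0.5, 0.77, -0.1], "roll": -0.1275, "fingers": -1}, {"slide": [0.5, 0.77, -0.1], "roll": -0.1275, "fingers": -1}, {"slide": [0.5, 0.77, -0.1], "roll": -0.1275, "fingers": -1}, {"slide": [0.5, 0.77, -0.1], "roll": -0.1275, "fingers": -1}, {"slide": [0.5, 0.77, -0.1], "roll": -0.1275, "fingers": -1}, {"slide": [0.5, 0.77, -0.1], "roll": -0.1275, "fingers": -1}, {"slide": [0.5, 0.77, -0.1], "roll": -0.1275, "fingers": -1}, {"slide": [0.5, 0.77, -0.1], "roll": -0.1275, "fingers": -1}, {"slide": [0.5, 0.77, -0.1], "roll": -0.1275, "fingers": -1}, {"slide": [0.5, 0.77, -0.1], "roll": -0.1275, "fingers": -1}, {"slide": [0.5, 0.77, -0.1], "roll": -0.1275, "fingers": -1}, {"slide": [0.5, 0.77, -0.1], "roll": -0.1275, "fingers": -1}, {"slide": [0.5, 0.77, -0.1], "roll": -0.1275, "fingers": -1}, {"slide": [0.5, 0.77, -0.1], "roll": -0.1275, "fingers": -1}, {"slide": [0.5, 0.77, -0.1], "roll": -0.1275, "fingers": -1}, {"slide": [0.5, 0.77, -0.1], "roll": -0.1275, "fingers": -1}, {"slide": [0.5, 0.77, -0.1], "roll": -0.1275, "fingers": -1}, {"slide": [0.5, 0.77, -0.1], "roll": -0.1275, "fingers": -1}, {"slide": [0.5, 0.77, -0.1], "roll": -0.1275, "fingers": -1}]}}

```text
t: 3.3
tool_pos: [0.5598, -0.0783, 0.1586]
orientation: [2.175, 0.098, -2.175]
force: [0.1, 0.8, 0.3]
opening: 0.0005
```

{"fn": "play_rows", "kwargs": {"plan": [{"slide": [0, 0, -0.7], "fingers": -1}, {"slide": [0, 0, -0.7], "fingers": -1}, {"slide": [0, 0, -0.7], "fingers": -1}, {"slide": [0, 0, -0.7], "fingers": -1}, {"slide": [0, 0, -0.7], "fingers": -1}, {"slide": [0, 0, -0.5], "fingers": -1}, {"slide": [0, 0, -0.45], "fingers": -1}, {"slide": [0, 0, 0], "fingers": -1}]}}

```text
$.plan[0]: bad value
```

Run:
```python
from h import *
s=st();R=Ro.from_rotvec(s['orientation']).as_matrix();print(s['t'],s['tool_pos'],s['force'],np.arctan2(R[1,1],R[0,1])+np.pi/2, R.round(3))
a=robot.read_camera('top')[:,:,::-1];cv2.imwrite('pics/top1c.png',cv2.resize(a[100:290,120:385],None,fx=3,fy=3,interpolation=2))
```

```text
3.3 [ 0.55977299 -0.07827868  0.15863064] [0.06897048 0.78919837 0.29805517] 0.09022867518147559 [[ 0.     0.09  -0.996]
 [-0.    -0.996 -0.09 ]
 [-1.     0.    -0.   ]]
```

View pics/top1c.png

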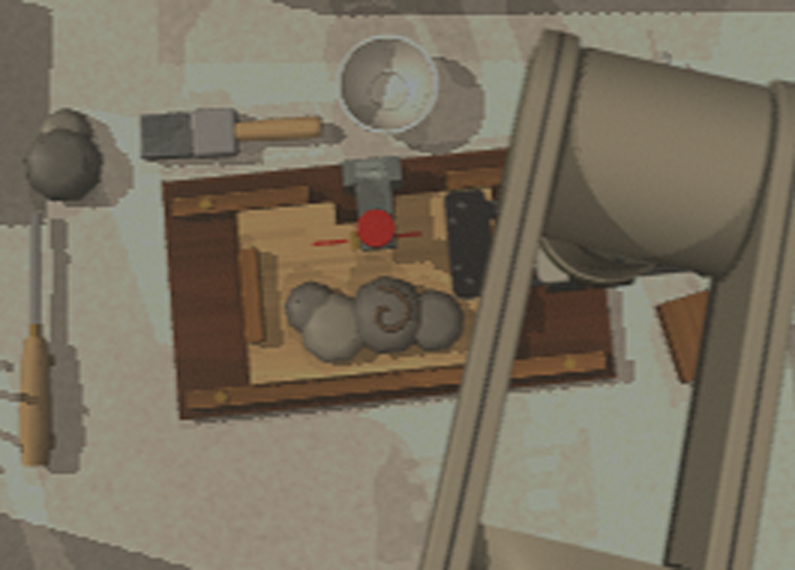

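The picture shows the gripper hovering right of the carrier, with its body edge near column 445 of the crop. The move was refused because the rows had no roll, so I'll send it again with roll included.

{"fn": "play_rows", "kwargs": {"plan": [{"slide": [0, 0, -0.7], "roll": 0, "fingers": -1}, {"slide": [0, 0, -0.7], "roll": 0, "fingers": -1}, {"slide": [0, 0, -0.7], "roll": 0, "fingers": -1}, {"slide": [0, 0, -0.7], "roll": 0, "fingers": -1}, {"slide": [0, 0, -0.7], "roll": 0, "fingers": -1}, {"slide": [0, 0, -0.5], "roll": 0, "fingers": -1}, {"slide": [0, 0, -0.45], "roll": 0, "fingers": -1}, {"slide": [0, 0, 0], "roll": 0, "fingers": -1}]}}

```text
t: 4.35
tool_pos: [0.5584, -0.079, 0.024]
orientation: [2.173, 0.099, -2.177]
force: [0.2, 0.4, -0.8]
opening: 0.0004
```

Run:
```python
from h import *
s=st();print(s['t'],s['tool_pos'],s['force'])
a=robot.read_camera('scene')[:,:,::-1];cv2.imwrite('pics/sc1c.png',cv2.resize(a[150:270,180:370],None,fx=4,fy=4,interpolation=2))
```

```text
4.35 [ 0.55842242 -0.07895155  0.02403214] [ 0.24188669  0.40896997 -0.75471376]
```

View pics/sc1c.png

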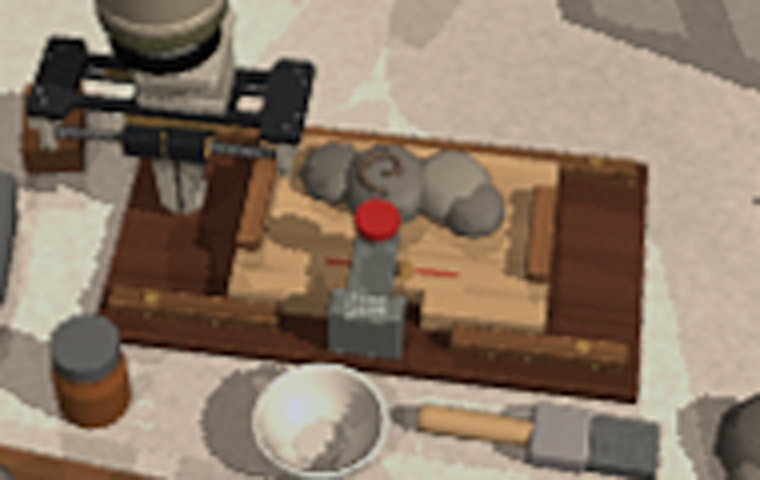

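The fingers stand on the board to the right of the carrier's end, with a clear gap.

{"fn": "play_rows", "kwargs": {"plan": [{"slide": [-0.009, 0.1, 0], "roll": 0, "fingers": -1}, {"slide": [-0.009, 0.1, 0], "roll": 0, "fingers": -1}, {"slide": [-0.009, 0.1, 0], "roll": 0, "fingers": -1}, {"slide": [-0.009, 0.1, 0], "roll": 0, "fingers": -1}, {"slide": [-0.009, 0.1, 0], "roll": 0, "fingers": -1}, {"slide": [-0.009, 0.1, 0], "roll": 0, "fingers": -1}, {"slide": [-0.009, 0.1, 0], "roll": 0, "fingers": -1}, {"slide": [-0.009, 0.1, 0], "roll": 0, "fingers": -1}]}}

```text
t: 5.4
tool_pos: [0.5571, -0.0549, 0.0251]
orientation: [2.175, 0.099, -2.175]
force: [0.2, -0.3, 0.0]
opening: 0.0005
```

{"fn": "play_rows", "kwargs": {"plan": [{"slide": [-0.009, 0.1, 0], "roll": 0, "fingers": -1}]}}

```text
t: 5.52
tool_pos: [0.5568, -0.0519, 0.0251]
orientation: [2.175, 0.099, -2.175]
force: [0.1, -0.9, -0.1]
opening: 0.0006
```

{"fn": "play_rows", "kwargs": {"plan": [{"slide": [-0.009, 0.1, 0], "roll": 0, "fingers": -1}]}}

```text
t: 5.65
tool_pos: [0.5565, -0.0489, 0.0251]
orientation: [2.175, 0.099, -2.175]
force: [-0.9, 0.1, -0.0]
opening: 0.0003
```

{"fn": "play_rows", "kwargs": {"plan": [{"slide": [-0.009, 0.1, 0], "roll": 0, "fingers": -1}]}}

```text
t: 5.78
tool_pos: [0.5563, -0.0462, 0.0251]
orientation: [2.175, 0.098, -2.175]
force: [-0.1, -2.9, -0.4]
opening: 0.0006
```

{"fn": "play_rows", "kwargs": {"plan": [{"slide": [-0.009, 0.1, 0], "roll": 0, "fingers": -1}]}}

```text
t: 5.9
tool_pos: [0.556, -0.0434, 0.0251]
orientation: [2.175, 0.098, -2.175]
force: [0.4, -2.8, -0.5]
opening: 0.0005
```

{"fn": "play_rows", "kwargs": {"plan": [{"slide": [-0.006, 0.0667, 0], "roll": 0, "fingers": -1}]}}

```text
t: 6.02
tool_pos: [0.5559, -0.0412, 0.0252]
orientation: [2.175, 0.098, -2.175]
force: [0.6, -1.9, -0.0]
opening: 0.0007
```

{"fn": "play_rows", "kwargs": {"plan": [{"slide": [-0.006, 0.0667, 0], "roll": 0, "fingers": -1}]}}

```text
t: 6.15
tool_pos: [0.5557, -0.0392, 0.0252]
orientation: [2.175, 0.098, -2.175]
force: [-0.4, -3.5, -0.3]
opening: 0.0003
```

{"fn": "play_rows", "kwargs": {"plan": [{"slide": [-0.003, 0.0333, 0], "roll": 0, "fingers": -1}]}}

```text
t: 6.28
tool_pos: [0.5556, -0.0381, 0.0252]
orientation: [2.175, 0.099, -2.175]
force: [0.3, -3.2, -1.1]
opening: 0.0006
```

{"fn": "play_rows", "kwargs": {"plan": [{"slide": [-0.003, 0.0333, 0], "roll": 0, "fingers": -1}]}}

```text
t: 6.4
tool_pos: [0.5555, -0.0371, 0.0252]
orientation: [2.175, 0.099, -2.175]
force: [0.2, -3.3, -2.2]
opening: 0.0004
```

{"fn": "play_rows", "kwargs": {"plan": [{"slide": [-0.003, 0.0333, 0], "roll": 0, "fingers": -1}]}}

```text
t: 6.52
tool_pos: [0.5554, -0.0364, 0.0251]
orientation: [2.175, 0.098, -2.175]
force: [-0.3, -5.4, -1.3]
opening: 0.0007
```

{"fn": "play_rows", "kwargs": {"plan": [{"slide": [-0.003, 0.0333, 0], "roll": 0, "fingers": -1}]}}

```text
t: 6.65
tool_pos: [0.5554, -0.0357, 0.0252]
orientation: [2.175, 0.098, -2.174]
force: [1.2, -8.3, -1.0]
opening: 0.0003
```

{"fn": "play_rows", "kwargs": {"plan": [{"slide": [-0.003, 0.0333, 0], "roll": 0, "fingers": -1}]}}

```text
t: 6.78
tool_pos: [0.5553, -0.0351, 0.0252]
orientation: [2.174, 0.097, -2.174]
force: [0.6, -9.6, -1.7]
opening: 0.0007
```

{"fn": "play_rows", "kwargs": {"plan": [{"slide": [-0.003, 0.0333, 0], "roll": 0, "fingers": -1}]}}

```text
t: 6.9
tool_pos: [0.5552, -0.0345, 0.0252]
orientation: [2.174, 0.096, -2.174]
force: [0.1, -10.7, -2.2]
opening: 0.0005
```

{"fn": "play_rows", "kwargs": {"plan": [{"slide": [0, 0, 0], "roll": 0, "fingers": -1}]}}

```text
t: 7.02
tool_pos: [0.5552, -0.0344, 0.0252]
orientation: [2.174, 0.096, -2.174]
force: [-0.1, -9.1, -2.4]
opening: 0.0003
```

{"fn": "play_rows", "kwargs": {"plan": [{"slide": [-0.003, 0.0333, 0], "roll": 0, "fingers": -1}]}}

```text
t: 7.15
tool_pos: [0.5552, -0.0339, 0.0252]
orientation: [2.174, 0.095, -2.174]
force: [0.7, -12.5, -2.2]
opening: 0.0008
```

{"fn": "play_rows", "kwargs": {"plan": [{"slide": [-0.003, 0.0333, 0], "roll": 0, "fingers": -1}]}}

```text
t: 7.28
tool_pos: [0.5551, -0.0333, 0.0252]
orientation: [2.174, 0.095, -2.173]
force: [0.7, -14.4, -1.7]
opening: 0.0003
```

{"fn": "play_rows", "kwargs": {"plan": [{"slide": [0, 0, 0], "roll": 0, "fingers": -1}]}}

```text
t: 7.4
tool_pos: [0.5551, -0.0332, 0.0252]
orientation: [2.174, 0.095, -2.173]
force: [0.6, -13.6, -2.3]
opening: 0.0002
```

Run:
```python
from h import *
for i in range(4):
  a=robot.read_camera('scene'); s=st();print(s['t'],s['tool_pos'].round(5),np.round(s['force'],2))
a=a[:,:,::-1];cv2.imwrite('pics/sc2c.png',cv2.resize(a[150:270,180:370],None,fx=4,fy=4,interpolation=2))
```

```text
7.45 [ 0.55513 -0.03321  0.02523] [  0.58 -13.31  -2.19]
7.5 [ 0.55511 -0.03319  0.02522] [  0.82 -13.7   -1.25]
7.55 [ 0.55512 -0.0332   0.02522] [  0.58 -13.09  -1.37]
7.6 [ 0.55509 -0.03321  0.0252 ] [  0.19 -13.27  -1.53]
```

View pics/sc2c.png

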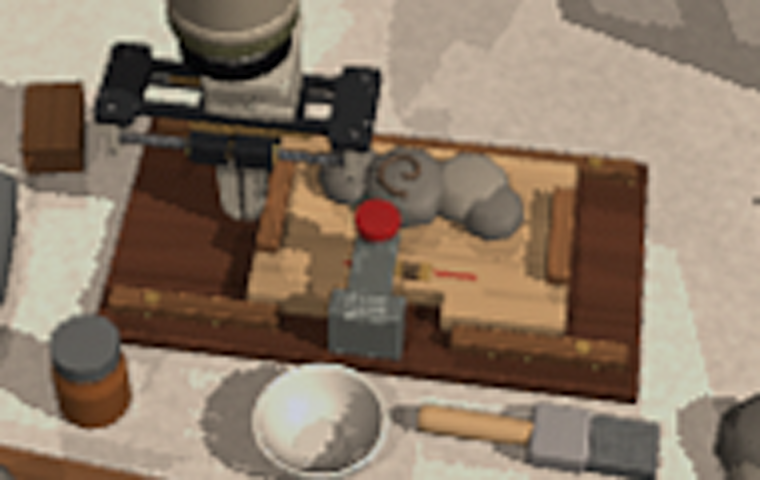

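The carrier has moved left (hole at about column 413 of the crop, now left of the bolt). The force is 13.4 N, so the tongue has given about 4 mm. Next I back off, lift and go over to the left end.

{"fn": "play_rows", "kwargs": {"plan": [{"slide": [0.003, -0.03, 0], "roll": 0, "fingers": -1}, {"slide": [0.006, -0.07, 0], "roll": 0, "fingers": -1}, {"slide": [0.009, -0.1, 0], "roll": 0, "fingers": -1}, {"slide": [0.018, -0.2, 0], "roll": 0, "fingers": -1}, {"slide": [0, 0, 0.8], "roll": 0, "fingers": -1}, {"slide": [0, 0, 0.9], "roll": 0, "fingers": -1}, {"slide": [0, 0, 0.9], "roll": 0, "fingers": -1}, {"slide": [0, 0, 0], "roll": 0, "fingers": -1}]}}

```text
t: 8.6
tool_pos: [0.5581, -0.0435, 0.1059]
orientation: [2.18, 0.098, -2.169]
force: [0.0, 0.3, -0.1]
opening: 0.0005
```

{"fn": "play_rows", "kwargs": {"plan": [{"slide": [-0.084, 0.931, 0], "roll": 0, "fingers": -1}, {"slide": [-0.084, 0.931, 0], "roll": 0, "fingers": -1}, {"slide": [-0.084, 0.931, 0], "roll": 0, "fingers": -1}, {"slide": [-0.084, 0.931, 0], "roll": 0, "fingers": -1}, {"slide": [-0.084, 0.931, 0], "roll": 0, "fingers": -1}, {"slide": [-0.084, 0.931, 0], "roll": 0, "fingers": -1}, {"slide": [-0.084, 0.931, 0], "roll": 0, "fingers": -1}, {"slide": [-0.084, 0.931, 0], "roll": 0, "fingers": -1}, {"slide": [-0.084, 0.931, 0], "roll": 0, "fingers": -1}, {"slide": [-0.084, 0.931, 0], "roll": 0, "fingers": -1}, {"slide": [0, 0, 0], "roll": 0, "fingers": -1}]}}

```text
t: 9.98
tool_pos: [0.5297, 0.2375, 0.1016]
orientation: [2.172, 0.101, -2.176]
force: [0.3, -0.1, -0.4]
opening: 0.0004
```

Run:
```python
from h import *
a=robot.read_camera('scene'); s=st();print(s['t'],s['tool_pos'].round(5),np.round(s['force'],2))
a=a[:,:,::-1];cv2.imwrite('pics/sc3c.png',cv2.resize(a[150:270,180:370],None,fx=4,fy=4,interpolation=2))
a=robot.read_camera('top')[:,:,::-1];cv2.imwrite('pics/top3c.png',cv2.resize(a[100:290,120:385],None,fx=3,fy=3,interpolation=2))
```

```text
10.025 [0.52997 0.23641 0.1017 ] [-0.21  0.35 -0.85]
```

View pics/sc3c.png

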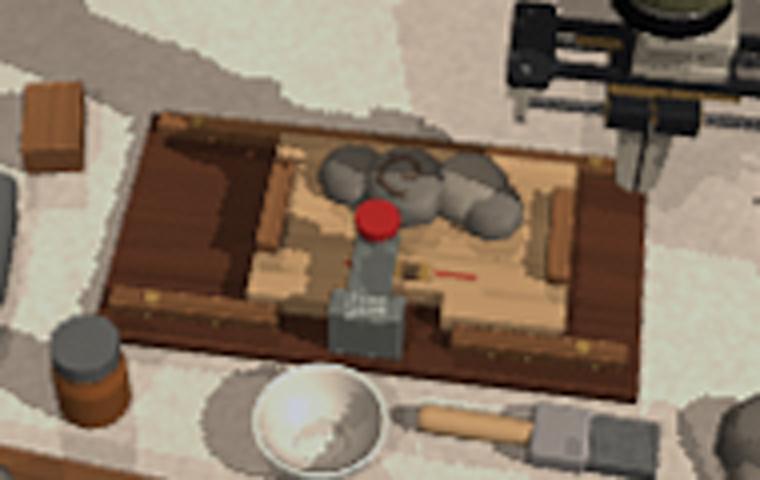

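View pics/top3c.png

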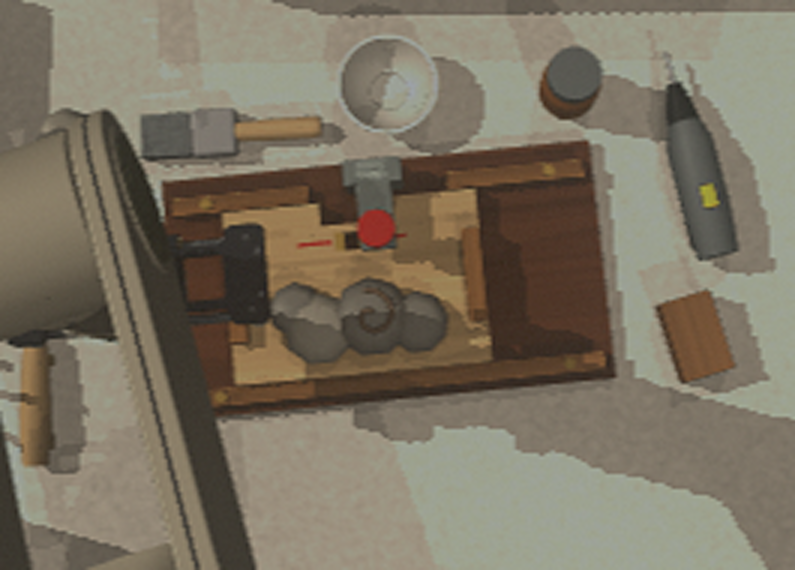

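The carrier stayed about 13 mm left of its starting place. The fingers are over the board beyond its left end, so I can lower.

{"fn": "play_rows", "kwargs": {"plan": [{"slide": [0, 0, -0.7], "roll": 0, "fingers": -1}, {"slide": [0, 0, -0.7], "roll": 0, "fingers": -1}, {"slide": [0, 0, -0.6], "roll": 0, "fingers": -1}, {"slide": [0, 0, -0.5], "roll": 0, "fingers": -1}, {"slide": [0, 0, 0], "roll": 0, "fingers": -1}, {"slide": [0, 0, 0], "roll": 0, "fingers": -1}]}}

```text
t: 10.82
tool_pos: [0.5313, 0.2363, 0.0287]
orientation: [2.176, 0.099, -2.174]
force: [0.7, -0.4, 0.1]
opening: 0.0004
```

{"fn": "play_rows", "kwargs": {"plan": [{"slide": [0.009, -0.1, 0], "roll": 0, "fingers": -1}, {"slide": [0.009, -0.1, 0], "roll": 0, "fingers": -1}, {"slide": [0.009, -0.1, 0], "roll": 0, "fingers": -1}, {"slide": [0.009, -0.1, 0], "roll": 0, "fingers": -1}]}}

```text
t: 11.32
tool_pos: [0.532, 0.224, 0.0283]
orientation: [2.175, 0.099, -2.175]
force: [0.1, 0.8, 0.1]
opening: 0.0002
```

{"fn": "play_rows", "kwargs": {"plan": [{"slide": [0.009, -0.1, 0], "roll": 0, "fingers": -1}, {"slide": [0.009, -0.1, 0], "roll": 0, "fingers": -1}]}}

```text
t: 11.58
tool_pos: [0.5324, 0.218, 0.0281]
orientation: [2.175, 0.099, -2.175]
force: [-0.2, 0.3, -0.3]
opening: 0.0008
```

{"fn": "play_rows", "kwargs": {"plan": [{"slide": [0.009, -0.1, 0], "roll": 0, "fingers": -1}, {"slide": [0.009, -0.1, 0], "roll": 0, "fingers": -1}]}}

```text
t: 11.82
tool_pos: [0.5328, 0.2126, 0.0281]
orientation: [2.175, 0.1, -2.176]
force: [-0.5, 5.2, -0.2]
opening: 0.0004
```

{"fn": "play_rows", "kwargs": {"plan": [{"slide": [0.009, -0.1, 0], "roll": 0, "fingers": -1}, {"slide": [0.009, -0.1, 0], "roll": 0, "fingers": -1}]}}

```text
t: 12.08
tool_pos: [0.5333, 0.2067, 0.0281]
orientation: [2.175, 0.1, -2.176]
force: [0.3, 4.6, 0.0]
opening: 0.0003
```

{"fn": "play_rows", "kwargs": {"plan": [{"slide": [0.009, -0.1, 0], "roll": 0, "fingers": -1}, {"slide": [0.009, -0.1, 0], "roll": 0, "fingers": -1}, {"slide": [0.009, -0.1, 0], "roll": 0, "fingers": -1}, {"slide": [0.009, -0.1, 0], "roll": 0, "fingers": -1}]}}

```text
t: 12.58
tool_pos: [0.5345, 0.1944, 0.0281]
orientation: [2.175, 0.1, -2.175]
force: [-1.1, 4.5, 0.8]
opening: 0.0002
```

{"fn": "play_rows", "kwargs": {"plan": [{"slide": [0.009, -0.1, 0], "roll": 0, "fingers": -1}, {"slide": [0.009, -0.1, 0], "roll": 0, "fingers": -1}, {"slide": [0.009, -0.1, 0], "roll": 0, "fingers": -1}]}}

```text
t: 12.95
tool_pos: [0.5353, 0.1852, 0.0281]
orientation: [2.175, 0.099, -2.175]
force: [-1.8, 4.4, 0.1]
opening: 0.0005
```

{"fn": "play_rows", "kwargs": {"plan": [{"slide": [0.009, -0.1, 0], "roll": 0, "fingers": -1}]}}

```text
t: 13.08
tool_pos: [0.5356, 0.1821, 0.0281]
orientation: [2.175, 0.099, -2.175]
force: [-1.7, 3.8, 0.2]
opening: 0.0002
```

{"fn": "play_rows", "kwargs": {"plan": [{"slide": [0.006, -0.0667, 0], "roll": 0, "fingers": -1}]}}

```text
t: 13.2
tool_pos: [0.5358, 0.1801, 0.0281]
orientation: [2.175, 0.099, -2.175]
force: [-3.0, 5.4, -0.1]
opening: 0.0003
```

{"fn": "play_rows", "kwargs": {"plan": [{"slide": [0.003, -0.0333, 0], "roll": 0, "fingers": -1}]}}

```text
t: 13.32
tool_pos: [0.5358, 0.1791, 0.0281]
orientation: [2.175, 0.099, -2.175]
force: [-1.2, 5.0, 0.0]
opening: 0.0007
```

{"fn": "play_rows", "kwargs": {"plan": [{"slide": [0.003, -0.0333, 0], "roll": 0, "fingers": -1}]}}

```text
t: 13.45
tool_pos: [0.536, 0.1782, 0.0281]
orientation: [2.175, 0.099, -2.175]
force: [-1.5, 4.3, 0.7]
opening: 0.0004
```

{"fn": "play_rows", "kwargs": {"plan": [{"slide": [0.003, -0.0333, 0], "roll": 0, "fingers": -1}]}}

```text
t: 13.58
tool_pos: [0.5361, 0.1772, 0.0281]
orientation: [2.175, 0.099, -2.175]
force: [-0.9, 4.6, -0.2]
opening: 0.0004
```

{"fn": "play_rows", "kwargs": {"plan": [{"slide": [0.003, -0.0333, 0], "roll": 0, "fingers": -1}]}}

```text
t: 13.7
tool_pos: [0.5361, 0.1762, 0.0281]
orientation: [2.175, 0.099, -2.175]
force: [-1.7, 4.7, -0.1]
opening: 0.0003
```

{"fn": "play_rows", "kwargs": {"plan": [{"slide": [0.003, -0.0333, 0], "roll": 0, "fingers": -1}]}}

```text
t: 13.82
tool_pos: [0.5362, 0.1752, 0.0281]
orientation: [2.175, 0.099, -2.175]
force: [-0.4, 4.4, 0.0]
opening: 0.0004
```

{"fn": "play_rows", "kwargs": {"plan": [{"slide": [0.003, -0.0333, 0], "roll": 0, "fingers": -1}]}}

```text
t: 13.95
tool_pos: [0.5363, 0.1742, 0.0281]
orientation: [2.175, 0.099, -2.175]
force: [-1.1, 4.7, -1.0]
opening: 0.0006
```

{"fn": "play_rows", "kwargs": {"plan": [{"slide": [0.003, -0.0333, 0], "roll": 0, "fingers": -1}]}}

```text
t: 14.08
tool_pos: [0.5364, 0.1732, 0.0281]
orientation: [2.175, 0.099, -2.175]
force: [-1.4, 4.6, 0.5]
opening: 0.0007
```

{"fn": "play_rows", "kwargs": {"plan": [{"slide": [0.003, -0.0333, 0], "roll": 0, "fingers": -1}]}}

```text
t: 14.2
tool_pos: [0.5365, 0.1722, 0.0281]
orientation: [2.175, 0.099, -2.175]
force: [-2.1, 4.7, 1.3]
opening: 0.0005
```

{"fn": "play_rows", "kwargs": {"plan": [{"slide": [0.003, -0.0333, 0], "roll": 0, "fingers": -1}]}}

```text
t: 14.32
tool_pos: [0.5366, 0.1712, 0.0281]
orientation: [2.175, 0.099, -2.175]
force: [-1.9, 5.6, 0.3]
opening: 0.0006
```

{"fn": "play_rows", "kwargs": {"plan": [{"slide": [0.003, -0.0333, 0], "roll": 0, "fingers": -1}]}}

```text
t: 14.45
tool_pos: [0.5366, 0.1704, 0.0281]
orientation: [2.175, 0.099, -2.175]
force: [-1.9, 6.4, 0.8]
opening: 0.0006
```

{"fn": "play_rows", "kwargs": {"plan": [{"slide": [0.003, -0.0333, 0], "roll": 0, "fingers": -1}]}}

```text
t: 14.58
tool_pos: [0.5367, 0.1698, 0.0281]
orientation: [2.175, 0.1, -2.176]
force: [-2.6, 8.5, -0.5]
opening: 0.0004
```

{"fn": "play_rows", "kwargs": {"plan": [{"slide": [0.003, -0.0333, 0], "roll": 0, "fingers": -1}]}}

```text
t: 14.7
tool_pos: [0.5367, 0.1692, 0.0281]
orientation: [2.176, 0.101, -2.176]
force: [-2.9, 10.1, -1.0]
opening: 0.0004
```

{"fn": "play_rows", "kwargs": {"plan": [{"slide": [0.003, -0.0333, 0], "roll": 0, "fingers": -1}]}}

```text
t: 14.82
tool_pos: [0.5368, 0.1686, 0.0281]
orientation: [2.176, 0.101, -2.176]
force: [-1.2, 13.6, -1.2]
opening: 0.0002
```

{"fn": "play_rows", "kwargs": {"plan": [{"slide": [0, 0, 0], "roll": 0, "fingers": -1}]}}

```text
t: 14.95
tool_pos: [0.5368, 0.1685, 0.0281]
orientation: [2.176, 0.101, -2.176]
force: [-2.0, 10.4, -2.0]
opening: 0.0005
```

{"fn": "play_rows", "kwargs": {"plan": [{"slide": [0.003, -0.0333, 0], "roll": 0, "fingers": -1}]}}

```text
t: 15.08
tool_pos: [0.5368, 0.168, 0.0282]
orientation: [2.176, 0.102, -2.176]
force: [-3.5, 13.9, 0.1]
opening: 0.0006
```

{"fn": "play_rows", "kwargs": {"plan": [{"slide": [0.0015, -0.0167, 0], "roll": 0, "fingers": -1}, {"slide": [0, 0, 0], "roll": 0, "fingers": -1}]}}

```text
t: 15.32
tool_pos: [0.5368, 0.1677, 0.0282]
orientation: [2.176, 0.103, -2.176]
force: [-2.5, 14.1, -1.5]
opening: 0.0006
```

Run:
```python
from h import *
for i in range(4):
  a=robot.read_camera('top'); s=st();print(s['t'],s['tool_pos'].round(5),np.round(s['force'],2))
```

```text
15.375 [0.53686 0.16774 0.02818] [-1.79 13.67 -0.88]
15.425 [0.53683 0.16773 0.02813] [-2.45 14.6  -0.54]
15.475 [0.53687 0.16771 0.02816] [-3.57 14.4  -0.94]
15.525 [0.53688 0.16773 0.02816] [-2.58 13.52  0.27]
```

Both stops have been felt. Right-push contact is at about y −0.0371 and left-push contact at about 0.1713, with roughly 3.9 and 3.6 mm of give. Mid-play puts the right-side tool at world y ≈ −0.0570. The bolt seen in the top picture agrees to 0.6 mm.

{"fn": "play_rows", "kwargs": {"plan": [{"slide": [-0.003, 0.03, 0], "roll": 0, "fingers": -1}, {"slide": [-0.006, 0.07, 0], "roll": 0, "fingers": -1}, {"slide": [-0.009, 0.1, 0], "roll": 0, "fingers": -1}, {"slide": [-0.018, 0.2, 0], "roll": 0, "fingers": -1}, {"slide": [0, 0, 0.8], "roll": 0, "fingers": -1}, {"slide": [0, 0, 0.9], "roll": 0, "fingers": -1}, {"slide": [0, 0, 0.9], "roll": 0, "fingers": -1}, {"slide": [0, 0, 0], "roll": 0, "fingers": -1}]}}

```text
t: 16.52
tool_pos: [0.5382, 0.1782, 0.1089]
orientation: [2.181, 0.099, -2.17]
force: [-0.0, -0.2, 0.1]
opening: 0.0004
```

{"fn": "play_rows", "kwargs": {"plan": [{"slide": [0.083, -0.92, 0], "roll": 0, "fingers": -1}, {"slide": [0.083, -0.92, 0], "roll": 0, "fingers": -1}, {"slide": [0.083, -0.92, 0], "roll": 0, "fingers": -1}, {"slide": [0.083, -0.92, 0], "roll": 0, "fingers": -1}, {"slide": [0.083, -0.92, 0], "roll": 0, "fingers": -1}, {"slide": [0.083, -0.92, 0], "roll": 0, "fingers": -1}, {"slide": [0.083, -0.92, 0], "roll": 0, "fingers": -1}, {"slide": [0.083, -0.92, 0], "roll": 0, "fingers": -1}, {"slide": [0.083, -0.92, 0], "roll": 0, "fingers": -1}, {"slide": [0.083, -0.92, 0], "roll": 0, "fingers": -1}, {"slide": [0, 0, 0], "roll": 0, "fingers": -1}, {"slide": [0, 0, 0], "roll": 0, "fingers": -1}]}}

```text
t: 18.02
tool_pos: [0.5604, -0.0977, 0.1051]
orientation: [2.174, 0.099, -2.177]
force: [-0.4, 1.0, -0.1]
opening: 0.0007
```

Run:
```python
from h import *
a=robot.read_camera('scene'); s=st();print(s['t'],s['tool_pos'].round(5),np.round(s['force'],2))
a=a[:,:,::-1];cv2.imwrite('pics/sc4c.png',cv2.resize(a[150:270,180:370],None,fx=4,fy=4,interpolation=2))
```

```text
18.075 [ 0.56054 -0.09739  0.10535] [ 0.01  0.37 -0.14]
```

View pics/sc4c.png

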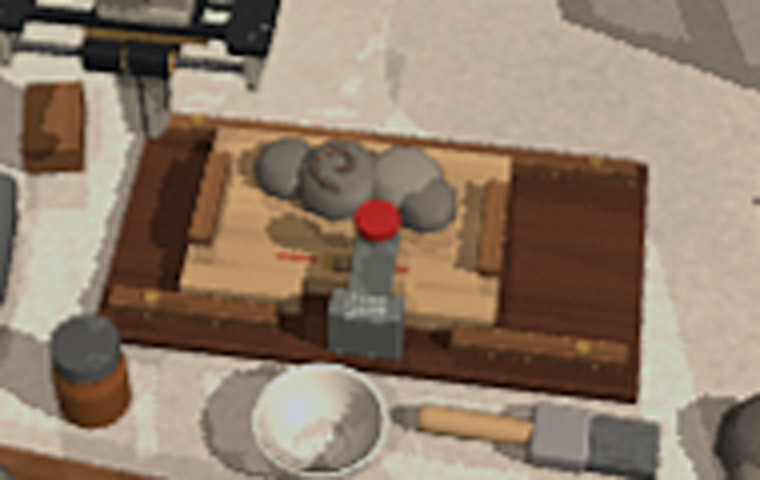

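{"fn": "play_rows", "kwargs": {"plan": [{"slide": [0, 0, -0.7], "roll": 0, "fingers": -1}, {"slide": [0, 0, -0.7], "roll": 0, "fingers": -1}, {"slide": [0, 0, -0.7], "roll": 0, "fingers": -1}, {"slide": [0, 0, -0.55], "roll": 0, "fingers": -1}, {"slide": [0, 0, 0], "roll": 0, "fingers": -1}, {"slide": [0, 0, 0], "roll": 0, "fingers": -1}]}}

```text
t: 18.82
tool_pos: [0.5615, -0.0982, 0.0273]
orientation: [2.176, 0.099, -2.174]
force: [0.1, 0.1, 0.3]
opening: 0.0008
```

{"fn": "play_rows", "kwargs": {"plan": [{"slide": [-0.009, 0.1, 0], "roll": 0, "fingers": -1}, {"slide": [-0.009, 0.1, 0], "roll": 0, "fingers": -1}, {"slide": [-0.009, 0.1, 0], "roll": 0, "fingers": -1}, {"slide": [-0.009, 0.1, 0], "roll": 0, "fingers": -1}, {"slide": [-0.009, 0.1, 0], "roll": 0, "fingers": -1}]}}

```text
t: 19.45
tool_pos: [0.5596, -0.083, 0.0266]
orientation: [2.175, 0.099, -2.175]
force: [-0.2, -0.2, -0.3]
opening: 0.0003
```

{"fn": "play_rows", "kwargs": {"plan": [{"slide": [-0.009, 0.1, 0], "roll": 0, "fingers": -1}, {"slide": [-0.009, 0.1, 0], "roll": 0, "fingers": -1}]}}

```text
t: 19.7
tool_pos: [0.559, -0.0778, 0.0266]
orientation: [2.174, 0.098, -2.175]
force: [-0.8, -4.5, -0.0]
opening: 0.0005
```

{"fn": "play_rows", "kwargs": {"plan": [{"slide": [-0.009, 0.1, 0], "roll": 0, "fingers": -1}, {"slide": [-0.009, 0.1, 0], "roll": 0, "fingers": -1}]}}

```text
t: 19.95
tool_pos: [0.5584, -0.0721, 0.0266]
orientation: [2.174, 0.097, -2.175]
force: [-1.2, -5.7, -0.7]
opening: 0.0002
```

{"fn": "play_rows", "kwargs": {"plan": [{"slide": [-0.009, 0.1, 0], "roll": 0, "fingers": -1}, {"slide": [-0.009, 0.1, 0], "roll": 0, "fingers": -1}, {"slide": [-0.009, 0.1, 0], "roll": 0, "fingers": -1}, {"slide": [-0.006, 0.0667, 0], "roll": 0, "fingers": -1}, {"slide": [-0.003, 0.0333, 0], "roll": 0, "fingers": -1}]}}

```text
t: 20.58
tool_pos: [0.5573, -0.0602, 0.0266]
orientation: [2.174, 0.097, -2.175]
force: [-0.9, -6.3, -0.8]
opening: 0.0005
```

{"fn": "play_rows", "kwargs": {"plan": [{"slide": [-0.003, 0.0333, 0], "roll": 0, "fingers": -1}]}}

```text
t: 20.7
tool_pos: [0.5572, -0.0592, 0.0267]
orientation: [2.174, 0.097, -2.175]
force: [-1.2, -6.1, -0.3]
opening: 0.0001
```

{"fn": "play_rows", "kwargs": {"plan": [{"slide": [0, 0, 0], "roll": 0, "fingers": -1}]}}

```text
t: 20.82
tool_pos: [0.5572, -0.0591, 0.0266]
orientation: [2.174, 0.097, -2.175]
force: [-1.0, -5.5, 0.6]
opening: 0.0006
```

Another 2.1 mm to go.

{"fn": "play_rows", "kwargs": {"plan": [{"slide": [-0.003, 0.0333, 0], "roll": 0, "fingers": -1}, {"slide": [-0.003, 0.0333, 0], "roll": 0, "fingers": -1}, {"slide": [0, 0, 0], "roll": 0, "fingers": -1}]}}

```text
t: 21.2
tool_pos: [0.557, -0.0571, 0.0266]
orientation: [2.174, 0.097, -2.175]
force: [-0.8, -6.4, 0.9]
opening: 0.0006
```

Run:
```python
from h import *
a=robot.read_camera('scene'); s=st();print(s['t'],s['tool_pos'].round(5),np.round(s['force'],2))
a=a[:,:,::-1];cv2.imwrite('pics/sc5c.png',cv2.resize(a[150:270,180:370],None,fx=4,fy=4,interpolation=2))
```

```text
21.25 [ 0.55698 -0.0571   0.02661] [-0.62 -5.68  0.32]
```

View pics/sc5c.png

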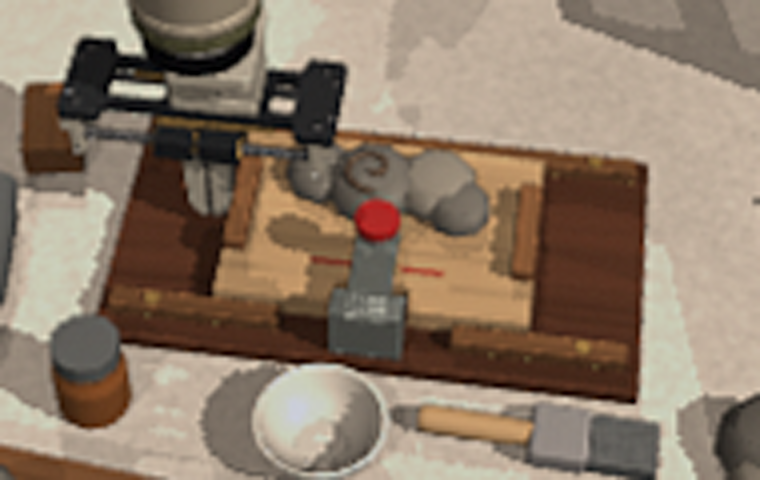

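The red index lines now sit evenly either side of the post arm (columns 312–345 and 402–445). I'll back off and go above the bolt.

{"fn": "play_rows", "kwargs": {"plan": [{"slide": [0.003, -0.03, 0], "roll": 0, "fingers": -1}, {"slide": [0.006, -0.07, 0], "roll": 0, "fingers": -1}, {"slide": [0.009, -0.1, 0], "roll": 0, "fingers": -1}, {"slide": [0.018, -0.2, 0], "roll": 0, "fingers": -1}, {"slide": [0, 0, 0.9], "roll": 0, "fingers": -1}, {"slide": [0, 0, 0.9], "roll": 0, "fingers": -1}, {"slide": [0, 0, 0.9], "roll": 0, "fingers": -1}, {"slide": [0, 0, 0.3], "roll": 0, "fingers": -1}, {"slide": [0, 0, 0], "roll": 0, "fingers": -1}]}}

```text
t: 22.38
tool_pos: [0.5587, -0.0685, 0.1169]
orientation: [2.176, 0.098, -2.174]
force: [0.1, -0.3, -1.2]
opening: 0.0004
```

{"fn": "play_rows", "kwargs": {"plan": [{"slide": [0.16, 0.78, 0], "roll": 0, "fingers": -1}, {"slide": [0.16, 0.78, 0], "roll": 0, "fingers": -1}, {"slide": [0.16, 0.78, 0], "roll": 0, "fingers": -1}, {"slide": [0.16, 0.78, 0], "roll": 0, "fingers": -1}, {"slide": [0.16, 0.78, 0], "roll": 0, "fingers": -1}, {"slide": [0.16, 0.78, 0], "roll": 0, "fingers": -1}, {"slide": [0, 0, 0], "roll": 0, "fingers": -1}, {"slide": [0, 0, 0], "roll": 0, "fingers": -1}]}}

```text
t: 23.38
tool_pos: [0.5863, 0.0716, 0.1154]
orientation: [2.172, 0.099, -2.177]
force: [0.6, 0.4, 0.4]
opening: 0.0005
```

Run:
```python
from h import *
a=robot.read_camera('scene'); s=st();print(s['t'],s['tool_pos'].round(5),np.round(s['force'],2))
a=a[:,:,::-1];cv2.imwrite('pics/sc6c.png',cv2.resize(a[150:270,180:370],None,fx=4,fy=4,interpolation=2))
```

```text
23.425 [0.58649 0.07132 0.11568] [-0.06  0.86 -0.3 ]
```

View pics/sc6c.png

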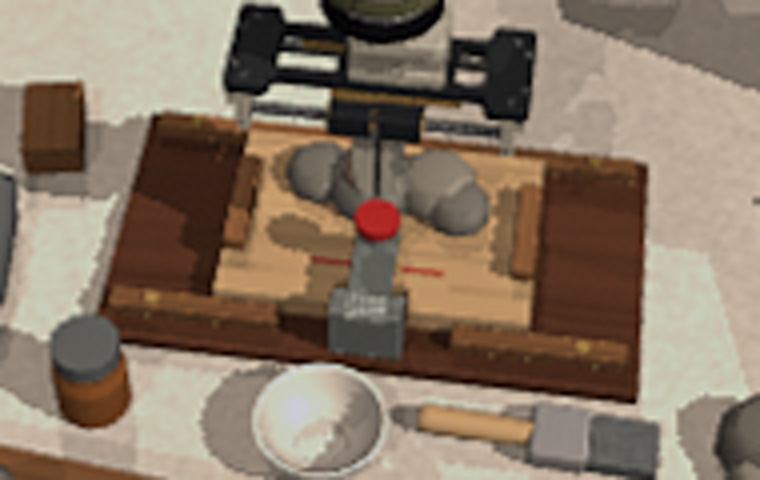

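{"fn": "play_rows", "kwargs": {"plan": [{"slide": [0, 0, -0.3], "roll": 0, "fingers": -1}, {"slide": [0, 0, -0.3], "roll": 0, "fingers": -1}, {"slide": [0, 0, -0.2], "roll": 0, "fingers": -1}, {"slide": [0, 0, 0], "roll": 0, "fingers": -1}]}}

```text
t: 23.92
tool_pos: [0.5864, 0.072, 0.0916]
orientation: [2.173, 0.099, -2.177]
force: [0.4, 0.0, 0.7]
opening: 0.0004
```

{"fn": "play_rows", "kwargs": {"plan": [{"slide": [0, 0, -0.05], "roll": 0, "fingers": -1}, {"slide": [0, 0, -0.05], "roll": 0, "fingers": -1}, {"slide": [0, 0, -0.05], "roll": 0, "fingers": -1}]}}

```text
t: 24.3
tool_pos: [0.5873, 0.0721, 0.0883]
orientation: [2.175, 0.099, -2.174]
force: [-0.9, 0.1, 2.4]
opening: 0.0005
```

{"fn": "play_rows", "kwargs": {"plan": [{"slide": [0, 0, -0.05], "roll": 0, "fingers": -1}, {"slide": [0, 0, -0.05], "roll": 0, "fingers": -1}]}}

```text
t: 24.55
tool_pos: [0.5873, 0.0721, 0.0854]
orientation: [2.175, 0.099, -2.174]
force: [-1.5, 0.3, 2.6]
opening: 0.0008
```

{"fn": "play_rows", "kwargs": {"plan": [{"slide": [0, 0, -0.05], "roll": 0, "fingers": -1}]}}

```text
t: 24.68
tool_pos: [0.5873, 0.0722, 0.0838]
orientation: [2.175, 0.099, -2.174]
force: [-1.3, 0.5, 2.8]
opening: 0.0008
```

{"fn": "play_rows", "kwargs": {"plan": [{"slide": [0, 0, -0.05], "roll": 0, "fingers": -1}]}}

```text
t: 24.8
tool_pos: [0.5873, 0.0721, 0.0822]
orientation: [2.175, 0.099, -2.175]
force: [-0.2, -0.4, 3.4]
opening: 0.0005
```

{"fn": "play_rows", "kwargs": {"plan": [{"slide": [0, 0, -0.04], "roll": 0, "fingers": -1}]}}

```text
t: 24.92
tool_pos: [0.5873, 0.0721, 0.081]
orientation: [2.175, 0.099, -2.174]
force: [-0.5, 1.1, 2.2]
opening: 0.0003
```

{"fn": "play_rows", "kwargs": {"plan": [{"slide": [0, 0, -0.04], "roll": 0, "fingers": -1}]}}

```text
t: 25.05
tool_pos: [0.5873, 0.0721, 0.0798]
orientation: [2.175, 0.099, -2.175]
force: [0.3, -0.1, 2.9]
opening: 0.0005
```

{"fn": "play_rows", "kwargs": {"plan": [{"slide": [0, 0, -0.05], "roll": 0, "fingers": -1}]}}

```text
t: 25.18
tool_pos: [0.5873, 0.0721, 0.0782]
orientation: [2.175, 0.099, -2.175]
force: [0.8, 0.0, 1.8]
opening: 0.0005
```

{"fn": "play_rows", "kwargs": {"plan": [{"slide": [0, 0, -0.05], "roll": 0, "fingers": -1}]}}

```text
t: 25.3
tool_pos: [0.5872, 0.0722, 0.0767]
orientation: [2.175, 0.099, -2.175]
force: [-0.1, 0.1, 2.7]
opening: 0.0007
```

{"fn": "play_rows", "kwargs": {"plan": [{"slide": [0, 0, -0.05], "roll": 0, "fingers": -1}]}}

```text
t: 25.42
tool_pos: [0.5873, 0.0721, 0.0752]
orientation: [2.175, 0.099, -2.175]
force: [1.4, 0.9, 2.2]
opening: 0.0003
```

{"fn": "play_rows", "kwargs": {"plan": [{"slide": [0, 0, -0.05], "roll": 0, "fingers": -1}]}}

```text
t: 25.55
tool_pos: [0.5872, 0.0721, 0.0737]
orientation: [2.175, 0.099, -2.175]
force: [0.9, 0.1, 2.5]
opening: 0.0005
```

{"fn": "play_rows", "kwargs": {"plan": [{"slide": [0, 0, -0.05], "roll": 0, "fingers": -1}]}}

```text
t: 25.68
tool_pos: [0.5872, 0.0721, 0.0722]
orientation: [2.175, 0.099, -2.175]
force: [0.9, 1.0, 1.7]
opening: 0.0005
```

The bolt is going in freely. About 4 mm remain, which I'll take carefully.

{"fn": "play_rows", "kwargs": {"plan": [{"slide": [0, 0, -0.05], "roll": 0, "fingers": -1}]}}

```text
t: 25.8
tool_pos: [0.5872, 0.0721, 0.0707]
orientation: [2.175, 0.099, -2.175]
force: [2.1, 1.7, 2.8]
opening: 0.0004
```

{"fn": "play_rows", "kwargs": {"plan": [{"slide": [0, 0, -0.05], "roll": 0, "fingers": -1}]}}

```text
t: 25.92
tool_pos: [0.5872, 0.0722, 0.0692]
orientation: [2.175, 0.099, -2.175]
force: [1.8, 1.2, 2.2]
opening: 0.0007
```

{"fn": "play_rows", "kwargs": {"plan": [{"slide": [0, 0, -0.03], "roll": 0, "fingers": -1}]}}

```text
t: 26.05
tool_pos: [0.5871, 0.0721, 0.0682]
orientation: [2.175, 0.099, -2.175]
force: [1.7, 0.5, 7.9]
opening: 0.0003
```

{"fn": "play_rows", "kwargs": {"plan": [{"slide": [0, 0, -0.02], "roll": 0, "fingers": -1}]}}

```text
t: 26.18
tool_pos: [0.5872, 0.0721, 0.0683]
orientation: [2.175, 0.099, -2.175]
force: [-1.2, -0.3, 9.5]
opening: 0.0003
```

{"fn": "play_rows", "kwargs": {"plan": [{"slide": [0, 0, -0.015], "roll": 0, "fingers": -1}]}}

```text
t: 26.3
tool_pos: [0.5873, 0.0721, 0.0682]
orientation: [2.175, 0.099, -2.175]
force: [-3.3, 0.8, 12.3]
opening: 0.0006
```

{"fn": "play_rows", "kwargs": {"plan": [{"slide": [0, 0, -0.015], "roll": 0, "fingers": -1}]}}

```text
t: 26.42
tool_pos: [0.5873, 0.0721, 0.0682]
orientation: [2.175, 0.099, -2.174]
force: [-4.5, 0.1, 14.6]
opening: 0.0002
```

The bolt is hard against its end stop at z ≈ 0.0682, with 14.6 N on it. I'll lift away slowly and check.

{"fn": "play_rows", "kwargs": {"plan": [{"slide": [0, 0, 0.03], "roll": 0, "fingers": -1}, {"slide": [0, 0, 0.05], "roll": 0, "fingers": -1}, {"slide": [0, 0, 0.3], "roll": 0, "fingers": -1}, {"slide": [0, 0, 0.8], "roll": 0, "fingers": -1}, {"slide": [0, 0, 0.8], "roll": 0, "fingers": -1}, {"slide": [-0.3, -0.8, 0.5], "roll": 0, "fingers": -1}, {"slide": [-0.3, -0.8, 0.5], "roll": 0, "fingers": -1}, {"slide": [-0.3, -0.8, 0], "roll": 0, "fingers": -1}, {"slide": [-0.3, -0.8, 0], "roll": 0, "fingers": -1}, {"slide": [-0.3, -0.8, 0], "roll": 0, "fingers": -1}, {"slide": [-0.3, -0.8, 0], "roll": 0, "fingers": -1}, {"slide": [-0.3, -0.8, 0], "roll": 0, "fingers": -1}, {"slide": [0, 0, 0], "roll": 0, "fingers": -1}]}}

```text
t: 28.05
tool_pos: [0.5235, -0.0972, 0.1564]
orientation: [2.176, 0.096, -2.176]
force: [-0.7, 0.2, 0.3]
opening: 0.0004
```

Run:
```python
from h import *
a=robot.read_camera('scene'); s=st();print(s['t'],s['tool_pos'].round(5),np.round(s['force'],2))
a=a[:,:,::-1];cv2.imwrite('pics/sc7c.png',cv2.resize(a[150:270,180:370],None,fx=4,fy=4,interpolation=2))
a=robot.read_camera('top')[:,:,::-1];cv2.imwrite('pics/top7c.png',cv2.resize(a[100:290,120:385],None,fx=3,fy=3,interpolation=2))
```

```text
28.1 [ 0.52388 -0.09629  0.15645] [0.25 0.65 0.25]
```

View pics/sc7c.png

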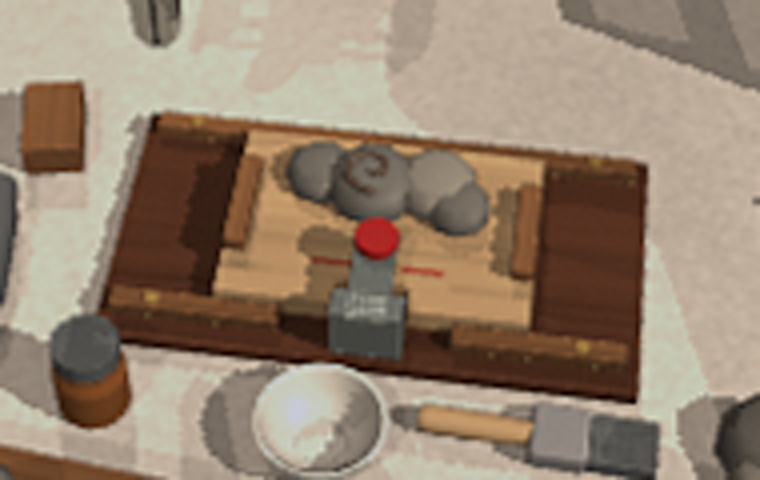

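View pics/top7c.png

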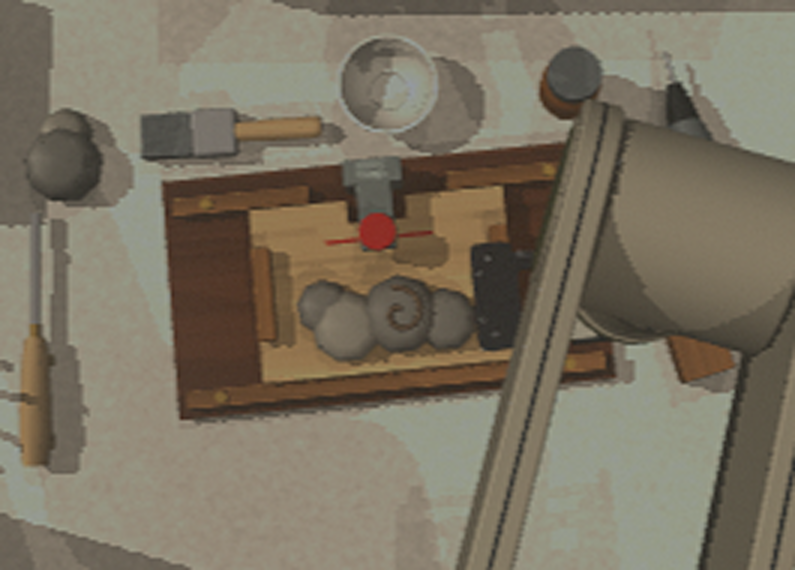

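The bolt head has dropped from about row 219 to 238 in the scene crop. That is about 4.7 px, and 20 mm of travel should give about 4.4. It stays centred between the index lines, the robot touches nothing, and the other things have not moved.

Run:
```python
from h import *
print(robot.close_job())
```

```text
the job is handed in; nothing more can be done
None
```

The carrier is centred in its free play, the red bolt is fully home in the hole, and the job is handed in at about 28 s. No verdict was reported.

- **Right-hand push:** the stop gave about 4 mm towards the left, with a highest force reading of 14.4 N.
- **Left-hand push:** the stop gave about 3.7 mm the other way, with a highest reading of 14.6 N.
- **Centring:** I pushed the carrier back from the right to the middle of the two contact points. That middle agreed with the bolt's place in the top picture to within 1 mm.
- **Bolt:** it went in freely at about 3 N, then stopped hard at 68.2 mm above the bench (68 mm is home). The highest reading on it was 14.6 N along its axis, about 15 N counting sideways force.

**Last checks:** the final pictures show the bolt head about 20 mm lower, and the carrier flat and centred. The bystanders that could be seen had not moved, and the arm was clear of everything. The arm partly hid the engraver and the wood block in the last top picture. None of the checks disagreed. Forces were only read at the end of each step, so brief peaks between readings were not seen.

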